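# Line up the stamp under the desk camera

## Robot

A 7-joint arm with a two-finger parallel gripper is mounted at the origin on a cart in front of the work surface, level with it; the furniture and walls round the work are solid. World frame = base frame: x ahead of the robot, y to its left, z up, the work surface at z = 0. Lengths are in m, angles in rad, forces in N, time in s.
With the tool pointing down it reaches from about 0.425 to 0.95 m from the base axis. Payload 4.7 kg.
Tool frame: the origin (TCP) lies at the very end of the fingers, on their centre line; the grasp point (between the pads) lies 19 mm behind it (robot.grip_depth is the distance from the TCP to the grasp point, in m); z points along the fingers, y is the line along which they close (so a half turn about z gives the same grasp; the last joint's range is limited). The gripper opens to 85 mm and grips with 20 to 120 N. Pads are 22 mm wide; open, the fingers measure 114 mm over their backs; the gripper's body (76 mm by 85 mm) begins 54 mm behind the grasp point. The pads swing forward as they close: fully open they stand 13 mm farther back than shut.
Start: joints at [1.118, 0.469, -0.049, 1.532, 0.024, 1.141, -0.082], TCP at [0.278, -0.615, 0.231] pointing down, gripper open.
Joint ranges: [-2.59, 2.59], [-0.33, 1.99], [-1.39, 1.29], [0.1, 2.45], [-1.04, 4.18], [0.21, 1.99], [-2.66, 2.66]. Speed limits (rad/s): [2.57, 2.57, 3.14, 3.14, 3.14, 3.14, 3.14].

## Interface

Orientations are given as a 3x3 rotation matrix whose columns are the frame's x, y, z axes.
In Python, from workcell import robot gives the robot as it stands.
- The arm moves only by the tool send_rows, never from a script. Its argument "deltas" is a list of rows, each a list of 3 entries, a list of its own where there are three numbers: the shift along the tool's x, y, z in units of 60 mm (1.0 is 60 mm), then the turn about the tool's z in units of 10 degrees (1.0 is 10 degrees), then the finger opening in mm, from 0 to 85.4. A call has 1 to 5 rows; each row is the pose to reach, as a shift and turn from the pose commanded when the call began, along the tool's axes at that moment; what a row does not reach only later rows make up. A row lasts 1/8 s, in which the tool goes at most 62.5 mm and 10.7 degrees, less where a joint would pass 70% of its speed; a pose out of reach is approached as far as the arm can. A call with a gripper value outside its range is refused whole. The fingers move at their own pace and stop on an object; "newtons" is the grip in N (left out, the last holds). Time passes only in rows, so rows that repeat a pose let the fingers close. It gives the time, the measured TCP pose, the force, the opening and the grip force at its end, in the units of the state.
- robot.get_state(): the state, without advancing time (a new reading comes with each control period).
- robot.capture(name): name is "side" or "top"; returns a dict with "pixels" (480x640x3 uint8, red, green, blue), "fx", "fy", "cx", "cy" (pixels), "cam_to_world" (4x4, takes a point from camera to world coordinates). Camera axes: x right, y up, looking along -z (the intrinsics and any distortion apply to the point x, -y, -z); pixel columns grow to the right and rows downward; lengths in m; the calibration is good to about 2 mm. A picture is of the moment at which its call begins. There is no depth.
- robot.hand_in(): hands the job in; it is judged then, once.
The state is a dict: "t": time; "joint_pos": joint angles; "qvel": joint speeds; "effort": joint torques, N m; "tool_pos": TCP position; "ee_rot": TCP orientation; "force": force on the tool from outside, world axes, zero at the start; "moment": the same for the moment, N m; "finger_gap": opening from 0.0 (shut) to 1.0 (fully open); "finger_force": force on a finger pad.
Only numpy, scipy, OpenCV 4.12 (cv2) and the standard library are available. Lean on these libraries where they do the work, as an engineer would, in place of code of your own. Each camera call takes 0.05 s, during which the arm holds its last target. There are 200 camera calls.

## Task

Turn the head of the little desk camera until it points straight at the red frame printed on the form. Then take the red-handled stamp off its ink pad, carry it over the stack of books with the tape roll on top without disturbing anything, and hold it upright about 1 cm above the paper, centred on the red frame and square with it (either way round), never touching the paper. Finish like that, still holding the stamp in the air, so that I can check it on the camera before it goes down.

Things in the scene. Friction and masses are not known exactly. Their poses are not given: they have to be found in the camera images.
- camera_head (a joint): Swivel of the desk camera's head about the vertical line through the foot's origin, rad; 0 when the lens looks along the foot's -x (to the robot at foot yaw 0); positive turns the head counter-clockwise seen from above; range -1.7 to 1.7; friction holds it where it is left (about 0.04 N m).
- camera_foot: Desk camera, fixed: round black foot 68 mm across, stem, white swivelling head. Origin: centre of the foot's underside, on the swivel axis. The head is a rounded white box centred on that axis, 56 mm long in the viewing direction (plus a black lens barrel, 9 mm long), 36 mm wide between its flat sides, from 52 to 92 mm above the desk; pinch it from above across its flat sides.
- lens (a point): Centre of the front of the camera's lens, 37 mm in front of the swivel axis, 72 mm above the desk. The camera looks along this point's own -x axis; y is to its side, z up.
- form: Paper form on a thin green writing board, fixed flat on the desk, on the left or the right of the books: 110 x 152 x 4 mm (own x, y, z), origin at the centre of its underside, paper surface 4 mm above the desk. A red frame is printed near one corner.
- print_box (a point): Centre of the red printed frame, on the paper surface, 4 mm above the desk; it lies at x -28, y -35 mm from the form's origin. The frame measures 34 mm along own x and 56 mm along own y (its long direction).
- ink_pad: Ink pad, fixed on the desk on the other side of the books: dark metal tray with a dark blue top, 70 x 92 x 12 mm (own x, y, z), origin at the centre of its underside. The stamp stands on it.
- stamp: Loose hand stamp, about 70 g, 80 mm high, standing on the ink pad. Origin: centre of its underside (the printing face, 20 mm along own x by 44 mm along own y, the long direction); z up. Wooden block 24 x 48 mm from 3 to 15 mm above the origin, thin brass neck, then a flat-sided red handle 20 mm wide (own x) and 34 mm long (own y) from 30 to 80 mm above the origin: pinch it across the 20 mm.
- book_1: Lowest and largest of three pocket books in a loose stack between form and ink pad, brown, 78 x 119 x 11 mm (own x, y, z), origin at the centre of its underside; its long side runs roughly left to right. The stack is 30 mm high, 49 mm with the tape roll on it.
- book_2: Middle book, grey, 73 x 113 x 10 mm, lying on book_1; origin at the centre of its underside.
- book_3: Top book, green, 68 x 107 x 9 mm, lying on book_2; origin at the centre of its underside.
- tape_roll: Loose roll of tape lying flat on the top book, 56 mm across, 19 mm high; origin at the centre of its underside.
- mug: Loose black and white mug standing by, 97 mm high, 82 mm across with a handle (114 mm over all); origin on its underside.
- orange_pot: Loose orange pot standing by, 68 mm across, 50 mm high; origin at the centre of its underside.
There are look-alikes about, which are no part of the job. Leave any purple look-alike of the stamp alone.

How it is judged:
On the way, in this order (a step that is already met when the one before it is completed fails the run):
1. the camera's line of sight passes within 25 mm of the centre of the red frame, seen from above (x of print_box in the frame of lens below -0.05 m and y of print_box in the frame of lens between -0.025 and 0.025 m), for 0.2 s.
2. the stamp passes over the book stack, its face at least 55 mm above the desk (x of stamp in the frame of book_1 between -0.12 and 0.16 m and y of stamp in the frame of book_1 between -0.08 and 0.08 m and height (world z) of stamp above 0.055 m), for 0.05 s.
At the end, for the whole second after the job is handed in: The stamp is held still by the fingers with its face 4 to 20 mm above the paper, touching nothing below, its centre within 7 mm of the frame's centre seen from above, its long side within 0.12 rad of the frame's, upright within 0.1 rad; the camera still points within 25 mm of the frame's centre (all of step 1 and horizontal distance between stamp and print_box below 0.007 m and angle between the y axis of stamp and the y axis of print_box, either way round below 0.12 rad and angle between stamp's own z axis and vertical below 0.1 rad and z of stamp in the frame of print_box between 0.004 and 0.02 m and contact force between stamp and the fingers above 1 N and contact force between stamp and form below 0.05 N and linear speed of stamp below 0.02 m/s); the arm keeps its last pose, push and grip.
It fails at once if the stamp touches the form (contact force between stamp and form above 0.3 N).
It fails at once if the books, the tape roll, the mug or the orange pot shifted by more than 15 mm (distance of any of book_1, book_2, book_3, tape_roll, mug, orange_pot from where it was at the start of the episode above 0.015 m).
It also fails if it takes over 51 s, if anything falls off the work surface, if the arm or the gripper's body presses on something with over 40 N, if the wrist force passes 120 N, or if a joint passes its speed limit or range.

## Working session

There is one attempt and no reset: what is moved stays moved. The work goes in short steps, Python scripts to look and compute and a tool call to move; the robot and the scene stay as the last step left them, time stands still between calls to the robot, and variables do not carry over. Pictures are saved under pics/ and viewed, at most 10 in all, crops included, and the job is handed in when it is done.

Besides the shell and the picture viewer there is one more tool, called as a command line: name --argument value ..., lists and objects as JSON in quotes. send_rows: Moves the arm, as the interface text tells. Its arguments: {"type":"object","properties":{"deltas":{"type":"array"},"newtons":{"type":"number"}},"required":["deltas"]}

```bash
ls; mkdir -p pics; python3 - <<'E'
from workcell import robot
import cv2,numpy as np
for n in("side","top"):
    c=robot.capture(n); cv2.imwrite(f"pics/{n}0.png",c["pixels"][:,:,::-1]); np.savez(f"{n}0.npz",**c)
    print(n,c["fx"],c["fy"],c["cx"],c["cy"],c.keys());print(np.round(c["cam_to_world"],3))
s=robot.get_state();print(s["t"],s["tool_pos"],np.round(s["ee_rot"],3),s["finger_gap"])
E
```

```text
pics
side 549.0913856514168 549.0913856514168 315.12982183495825 242.56449195710888 dict_keys(['pixels', 'fx', 'fy', 'cx', 'cy', 'cam_to_world'])
[[ 0.987  0.081 -0.135  0.399]
 [-0.158  0.486 -0.859 -0.802]
 [-0.004  0.87   0.493  0.521]
 [ 0.     0.     0.     1.   ]]
top 478.78297747456514 478.78297747456514 318.0794203890292 240.666791791626 dict_keys(['pixels', 'fx', 'fy', 'cx', 'cy', 'cam_to_world'])
[[ 0.     0.996 -0.092  0.451]
 [-1.     0.    -0.004 -0.041]
 [-0.004  0.092  0.996  1.015]
 [ 0.     0.     0.     1.   ]]
0.1 [ 0.27738578 -0.6148111   0.23037406] [[ 0.912  0.411 -0.001]
 [ 0.411 -0.912  0.002]
 [-0.    -0.002 -1.   ]] 1.0004454880944182
```

View pics/top0.png

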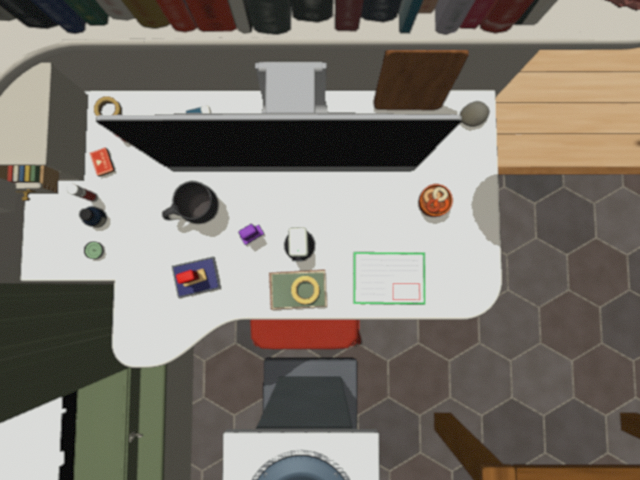

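View pics/side0.png

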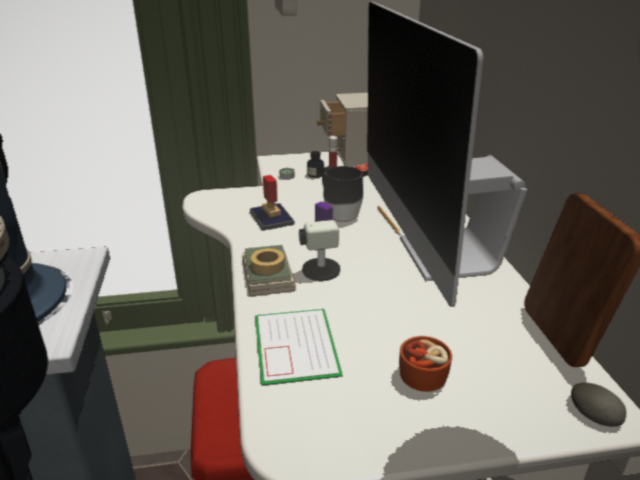

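Candidates for the stamp in the top view are the red one on the ink pad at (190,278) and the purple one at (250,234). The red one fits, because it has a red handle and stands on the blue pad. In the side view it is at (270,190). The head is at (298,241), the form at (389,278) and the frame at (406,291), the books and tape at (300,290), the mug at (195,205) and the pot at (435,200).

```bash
cat > h.py <<'E'
import numpy as np,cv2
def load(n): return np.load(n+".npz")
def ray(c,p):
    T=c["cam_to_world"];p=np.atleast_2d(p).astype(float)
    d=np.stack([(p[:,0]-c["cx"])/c["fx"],-(p[:,1]-c["cy"])/c["fy"],-np.ones(len(p))],1)@T[:3,:3].T
    return T[:3,3],d
def plane(c,p,z):
    o,d=ray(c,p); return o+d*((z-o[2])/d[:,2])[:,None]
def tri(c1,p1,c2,p2):
    o1,d1=ray(c1,p1);o2,d2=ray(c2,p2);d1=d1[0];d2=d2[0]
    s=np.linalg.lstsq(np.stack([d1,-d2],1),o2-o1,rcond=None)[0]
    a=o1+s[0]*d1;b=o2+s[1]*d2
    return (a+b)/2,np.linalg.norm(a-b)
def blobs(m,amin=15):
    n,l,st,ce=cv2.connectedComponentsWithStats(m.astype(np.uint8))
    return [(l==i,st[i],ce[i]) for i in range(1,n) if st[i,4]>=amin]
def rgb(c):
    a=c["pixels"].astype(int);return a[...,0],a[...,1],a[...,2]
def proj(c,P):
    T=c["cam_to_world"];q=(np.asarray(P)-T[:3,3])@T[:3,:3]
    return np.array([c["cx"]+c["fx"]*q[0]/-q[2],c["cy"]-c["fy"]*q[1]/-q[2]])
E
python3 - <<'E'
from h import *
for n in("top0","side0"):
    c=load(n);r,g,b=rgb(c)
    for nm,m in dict(red=(r>110)&(r-g>60)&(r-b>60),pinkframe=(r-g>25)&(r-b>25)&(r>190),green=(g-r>50)&(g-b>30),blue=(b-r>20)&(b<130)&(b-g>20)).items():
        print(n,nm,[(list(map(int,s)),np.round(ce,1).tolist()) for _,s,ce in blobs(m)if 60<s[0]<470 and 150<s[1]<400])
a=cv2.imread("pics/top0.png")[215:320,165:325];b=cv2.imread("pics/side0.png")[165:305,225:385]
a=cv2.resize(a,None,fx=4,fy=4,interpolation=2);cv2.imwrite("pics/c1.png",a)
cv2.imwrite("pics/c2.png",cv2.resize(b,None,fx=4,fy=4,interpolation=2))
E
```

```text
top0 red [([420, 190, 32, 26, 379], [434.8, 205.6]), ([176, 270, 18, 14, 177], [184.6, 276.4]), ([251, 320, 108, 29, 2956], [303.6, 333.4])]
top0 pinkframe [([425, 189, 9, 12, 38], [427.9, 193.7]), ([436, 192, 4, 8, 22], [437.7, 196.0]), ([441, 200, 7, 11, 19], [445.1, 205.1]), ([177, 271, 16, 11, 119], [184.4, 276.2]), ([199, 270, 6, 8, 23], [201.4, 272.7]), ([306, 279, 11, 7, 15], [311.2, 281.5]), ([293, 283, 13, 20, 44], [296.6, 294.5]), ([392, 283, 29, 18, 114], [405.9, 291.3]), ([313, 286, 5, 14, 18], [316.1, 292.3])]
top0 green [([353, 252, 72, 52, 404], [390.2, 276.6])]
top0 blue [([243, 227, 14, 15, 25], [249.6, 234.4]), ([174, 259, 44, 37, 721], [198.1, 276.6])]
side0 red [([355, 164, 13, 7, 58], [362.2, 166.9]), ([264, 175, 12, 8, 65], [269.3, 178.3]), ([401, 337, 51, 34, 352], [421.8, 360.2]), ([406, 340, 22, 16, 210], [416.8, 348.0]), ([194, 358, 50, 112, 4621], [216.9, 416.2])]
side0 pinkframe [([264, 174, 13, 6, 17], [270.4, 175.8]), ([275, 252, 7, 11, 21], [279.2, 257.1]), ([264, 345, 30, 32, 193], [277.9, 361.1])]
side0 green [([256, 310, 86, 75, 501], [295.9, 361.1])]
side0 blue [([317, 204, 14, 5, 18], [322.9, 206.5])]
```

View pics/c1.png

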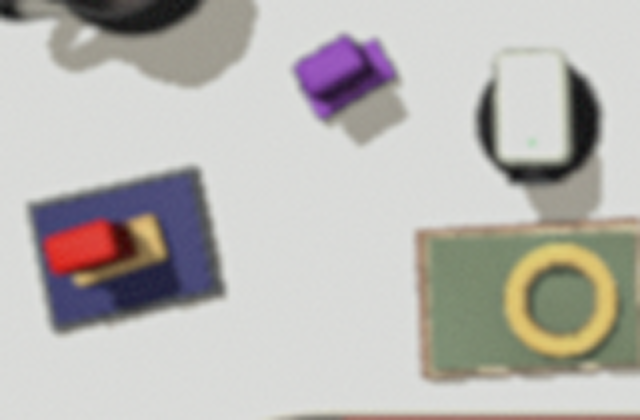

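View pics/c2.png

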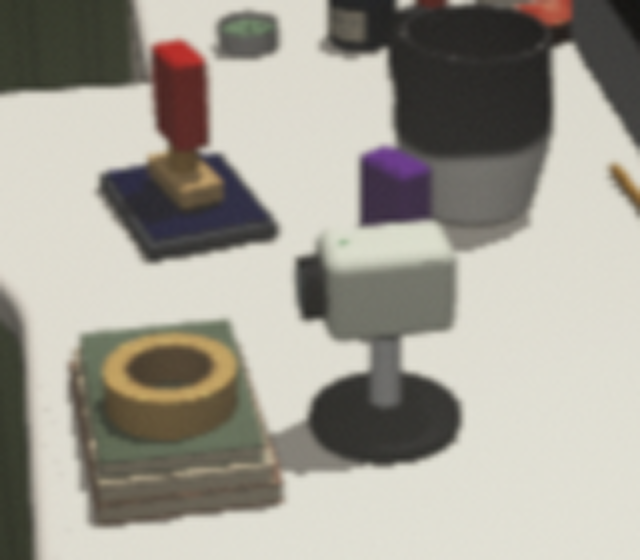

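Crop 1 (4x, offset 165,215) shows the red-handled stamp on the blue pad, so that is the right one. Its handle top is at about (185,276), and the purple look-alike is off to the side at (250,234). The head's top face runs from crop (497,50) to (572,163) with its lens towards the robot. Crop 2 (4x, offset 225,165) shows the stamp upright with its handle top at about (270,177), and the lens facing left, towards the robot.

```bash
python3 - <<'E'
from h import *
t=load("top0");s=load("side0");F=np.round
tr,tg,tb=rgb(t);sr,sg,sb=rgb(s)
def cen(m,box):
    k=np.zeros(m.shape,bool);x,y,w,h=box;k[y:y+h,x:x+w]=1
    return max(blobs(m&k,5),key=lambda q:q[1][4])
def rect(m):
    c=max(cv2.findContours(m.astype(np.uint8),0,2)[0],key=cv2.contourArea);return cv2.minAreaRect(cv2.convexHull(c))
def rw(c,R,z,nm):
    B=plane(c,cv2.boxPoints(R),z)[:,:2];e=np.diff(np.vstack([B,B[:1]]),axis=0);L=np.linalg.norm(e,axis=1);i=L.argmax()
    a=np.degrees(np.arctan2(e[i,1],e[i,0]))%180;print(nm,"cen",F(B.mean(0),4),"sizes",F(sorted(L[:2]),4),"long dir deg",F(a,1));return B.mean(0)
# frame
ft=(tr-tg>20)&(tr-tb>20);fs=(sr-sg>20)&(sr-sb>20)
mt=cen(ft,(380,275,50,35))[0];ms=cen(fs,(255,335,55,50))[0]
Rt=rect(mt);rw(t,Rt,.004,"frame top");hs=cv2.minAreaRect(np.argwhere(ms)[:,::-1].astype(np.int32))
q=cv2.approxPolyN(np.argwhere(ms)[:,::-1].astype(np.int32).reshape(-1,1,2),4) if hasattr(cv2,'approxPolyN') else None
B=plane(s,q.reshape(-1,2),.004);print("frame side corners",F(B[:,:2],4).tolist(),F(B[:,:2].mean(0),4))
gt=cen((tg-tr>30)&(tg-tb>15),(340,240,100,75))[0];C=rw(t,rect(gt),.004,"form top")
gs=cen((sg-sr>30)&(sg-sb>15),(245,300,110,95))[0]
q=cv2.approxPolyN(cv2.convexHull(np.argwhere(gs)[:,::-1].astype(np.int32)),4).reshape(-1,2);B=plane(s,q,.004);print("form side",F(B[:,:2],4).tolist(),F(B[:,:2].mean(0),4))
def dcen(q):  # diagonal intersection
    q=q.astype(float);A=np.stack([q[2]-q[0],-(q[3]-q[1])],1);return q[0]+(q[2]-q[0])*np.linalg.solve(A,q[1]-q[0])[0]
print("form tri",tri(t,rect(gt)[0],s,dcen(q)))
# stamp handle top face
mh=cen((tr>170)&(tr-tg>100),(165,262,40,35))[0];Rh=rect(mh);c=rw(t,Rh,.092,"handle top");print(Rh)
ms=cen((sr>170)&(sr-sg>90),(255,165,30,25));print("side bright red",ms[1],ms[2]);print("tri",tri(t,Rh[0],s,ms[2]))
# wood block
mw=cen((tr-tb>40)&(tr>150)&(tr-tg<90),(180,262,35,30));print("wood",mw[1]);rw(t,rect(mw[0]|mh),.04,"x")
mp=cen((tr<100)&(tb-0<140)|((tb-tr>15)),(165,250,60,60))[0];k=mp|mh|mw[0];rw(t,rect(k),.012,"pad")
# foot
md=cen((tr<60)&(tg<60),(275,215,50,50));print("foot dark",md[1])
pts=np.argwhere(md[0])[:,::-1].astype(np.int32);(fc,fr)=cv2.minEnclosingCircle(pts);print("foot top",F(fc,1),fr,plane(t,fc,.003)[0])
md=cen((sr<70)&(sg<70),(297,255,50,28));h=cv2.convexHull(np.argwhere(md[0])[:,::-1].astype(np.int32));e=cv2.fitEllipse(h);print("foot side",md[1],e,plane(s,e[0],.003)[0]);print("tri",tri(t,fc,s,e[0]))
for nm,p in dict(tl=(497,50),tr=(567,50),br=(572,163),bl=(494,163),lens=(530,172)).items():
    print(nm,F(plane(t,(p[0]/4+165-.4,p[1]/4+215-.4),.092 if nm!='lens' else .072)[0],4))
E
```

```text
frame top cen [ 0.4372 -0.2208] sizes [0.0355 0.0588] long dir deg 90.0
frame side corners [[0.4191, -0.2468], [0.4194, -0.1894], [0.4568, -0.1889], [0.4565, -0.2491]] [ 0.438  -0.2186]
form top cen [ 0.4657 -0.1855] sizes [0.1091 0.1522] long dir deg 90.0
form side [[0.4112, -0.2625], [0.4116, -0.1095], [0.5218, -0.1094], [0.5207, -0.2636]] [ 0.4663 -0.1862]
form tri (array([ 0.46582103, -0.18567298,  0.0033212 ]), np.float64(0.0007453092005050806))
handle top cen [0.4675 0.2207] sizes [0.017  0.0303] long dir deg 106.0
((184.4056396484375, 276.1698303222656), (8.791075706481934, 15.796463012695312), 74.05460357666016)
side bright red [265 176  10   5  32] [269.75   177.8125]
tri (array([0.46815365, 0.22063324, 0.09226221]), np.float64(0.0012505600382640863))
wood [198 269   8  10  47]
x cen [0.4685 0.2355] sizes [0.018 0.032] long dir deg 106.0
pad cen [0.467 0.219] sizes [0.0658 0.0889] long dir deg 102.6
foot dark [292 234  22  26 144]
foot top [301.5 247. ] 14.705541610717773 [ 0.5309401  -0.00108468  0.003     ]
foot side [303 259  36  22 559] ((320.62335205078125, 269.13323974609375), (21.73308753967285, 36.343685150146484), 89.06671905517578) [0.5359074 0.0060885 0.003    ]
tri (array([ 0.53257136, -0.00151469,  0.00788627]), np.float64(0.0040524616331477714))
tl [0.5627 0.0201 0.092 ]
tr [ 0.5627 -0.0139  0.092 ]
br [ 0.5077 -0.0164  0.092 ]
bl [0.5077 0.0213 0.092 ]
lens [0.5045 0.0048 0.072 ]
```

```bash
cat > g.py <<'E'
import sys,numpy as np
from workcell import robot
s=robot.get_state();R=np.array(s["ee_rot"]);p=np.array(s["tool_pos"])
print("t",round(s["t"],2),"pos",np.round(p,4),"yaw",round(np.degrees(np.arctan2(R[1,0],R[0,0])),2),"Rz",np.round(R[:,2],3),"q",np.round(s["joint_pos"],2),"F",np.round(s["force"],1),"gap",round(s["finger_gap"],3),"ff",np.round(s["finger_force"],1))
for a in sys.argv[1:]:
    x,y,z,w=map(float,a.split(","))
    d=R.T@(np.array([x,y,z])-p)/.06
    t=np.degrees(np.arctan2(R[1,0],R[0,0]))-w
    print(a,"->",np.round(d,3),"turn",round((t+180)%360-180,2)/10)
E
python3 g.py 0.40,-0.31,0.23,10 0.535,0.003,0.2,0
```

```text
t 0.1 pos [ 0.2774 -0.6148  0.2304] yaw 24.28 Rz [-0.001  0.002 -1.   ] q [ 1.12  0.47 -0.05  1.53  0.02  1.14 -0.08] F [-0.   0.6  0.1] gap 1.0 ff 0.0
0.40,-0.31,0.23,10 -> [ 3.952 -3.79   0.013] turn 1.428
0.535,0.003,0.2,0 -> [ 8.148 -7.619  0.519] turn 2.428
```

send_rows --deltas '[[[0.7,-0.65,0],0.4,65],[[1.4,-1.3,0],0.8,65],[[2.1,-1.95,0],1.2,65],[[2.8,-2.6,0],1.6,65],[[3.5,-3.25,0],2.0,65]]' --newtons 25

```text
t: 0.72
tool_pos: [0.3892, -0.3492, 0.2311]
ee_rot: [[0.997, 0.072, -0.0], [0.072, -0.997, 0.0], [-0.0, -0.0, -1.0]]
force: [0.3, 0.2, -0.1]
finger_gap: 0.764
finger_force: 0.0
```

```bash
python3 g.py 0.535,0.003,0.2,0
```

```text
t 0.72 pos [ 0.3892 -0.3492  0.2311] yaw 4.15 Rz [-0.  0. -1.] q [ 0.73  0.23 -0.1   1.89  0.03  1.03 -0.87] F [ 0.3  0.2 -0.1] gap 0.764 ff 0.0
0.535,0.003,0.2,0 -> [ 2.849 -5.679  0.519] turn 0.41500000000000004
```

send_rows --deltas '[[[0.45,-0.9,0.05],0.2,65],[[0.9,-1.8,0.1],0.4,65],[[1.35,-2.7,0.2],0.4,65],[[1.8,-3.6,0.3],0.4,65],[[2.25,-4.5,0.4],0.4,65]]'

```text
t: 1.35
tool_pos: [0.5036, -0.0701, 0.207]
ee_rot: [[1.0, 0.005, 0.0], [0.005, -1.0, -0.0], [0.0, 0.0, -1.0]]
force: [-0.6, -0.4, 0.6]
finger_gap: 0.762
finger_force: 0.0
```

```bash
python3 g.py 0.535,0.003,0.16,0
```

```text
t 1.35 pos [ 0.5036 -0.0701  0.207 ] yaw 0.26 Rz [ 0. -0. -1.] q [ 0.3   0.24 -0.29  1.94  0.08  0.97 -1.59] F [-0.6 -0.4  0.6] gap 0.762 ff 0.0
0.535,0.003,0.16,0 -> [ 0.529 -1.217  0.784] turn 0.026000000000000002
```

send_rows --deltas '[[[0.3,-0.6,0.1],0,65],[[0.53,-1.22,0.2],0,65],[[0.53,-1.22,0.6],0,65],[[0.53,-1.22,1.0],0,65],[[0.53,-1.22,1.0],0,65]]'

```text
t: 1.98
tool_pos: [0.5331, 0.0014, 0.1454]
ee_rot: [[1.0, 0.005, -0.005], [0.005, -1.0, -0.0], [-0.005, 0.0, -1.0]]
force: [-0.3, 0.5, 0.1]
finger_gap: 0.762
finger_force: 0.0
```

```bash
python3 - <<'E'
from workcell import robot
import cv2,numpy as np
o=[]
for n in("top","side"):
    c=robot.capture(n);np.savez(n+"1.npz",**c);a=c["pixels"][:,:,::-1]
    y,x=(185,240) if n=="top" else (160,250)
    o.append(cv2.resize(a[y:y+140,x:x+130],None,fx=3,fy=3,interpolation=2))
cv2.imwrite("pics/p1.png",np.hstack(o))
E
python3 g.py 0.535,0.003,0.06,0
```

```text
t 2.08 pos [0.535  0.0015 0.1476] yaw 0.27 Rz [ 0.  0. -1.] q [ 0.17  0.35 -0.31  1.94  0.14  0.87 -1.78] F [ 1.4  0.2 -0.9] gap 0.76 ff 0.0
0.535,0.003,0.06,0 -> [ 1.000e-03 -2.600e-02  1.461e+00] turn 0.027000000000000003
```

View pics/p1.png

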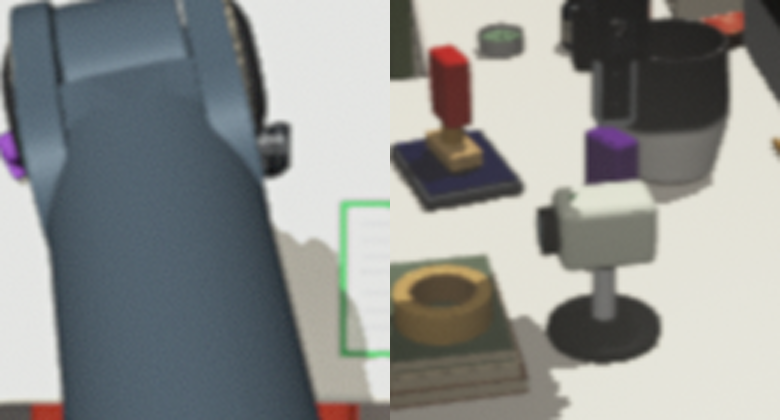

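The top view is blocked by the arm. In the side half, the near finger at (615,90) stands above the middle of the head at (608,220), so I'm going down.

send_rows --deltas '[[[0,-0.02,0.5],0,65],[[0,-0.02,1.0],0,65],[[0,-0.02,1.46],0,65],[[0,-0.02,1.46],0,65],[[0,-0.02,1.46],0,30]]' --newtons 20

```text
t: 2.7
tool_pos: [0.536, 0.0028, 0.0613]
ee_rot: [[1.0, 0.005, 0.003], [0.005, -1.0, 0.0], [0.003, -0.0, -1.0]]
force: [0.2, -0.0, 0.7]
finger_gap: 0.564
finger_force: 0.0
```

send_rows --deltas '[[[0,0,0],0,25],[[0,0,0],0,25],[[0,0,0],0,25],[[0,0,0],0,25],[[0,0,0],0,25]]'

```text
t: 3.32
tool_pos: [0.5366, 0.0038, 0.0618]
ee_rot: [[1.0, 0.005, 0.005], [0.005, -1.0, 0.001], [0.005, -0.001, -1.0]]
force: [0.3, 2.9, 6.9]
finger_gap: 0.413
finger_force: 23.9
```

```bash
python3 g.py 0.535,0.003,0.06,66.5
```

```text
t 3.33 pos [0.5366 0.0038 0.0618] yaw 0.31 Rz [ 0.005  0.001 -1.   ] q [ 0.13  0.48 -0.28  2.    0.2   0.68 -1.84] F [0.3 2.9 6.9] gap 0.413 ff 23.9
0.535,0.003,0.06,66.5 -> [-0.027  0.013  0.029] turn -6.619
```

send_rows --deltas '[[[0,-0.01,0],-0.8,25],[[0,-0.01,0],-1.6,25],[[0,-0.01,0],-2.4,25],[[0,-0.01,0],-3.2,25],[[0,-0.01,0],-4.0,25]]'

```text
t: 3.95
tool_pos: [0.5365, 0.0041, 0.0617]
ee_rot: [[0.76, 0.65, 0.004], [0.65, -0.76, 0.001], [0.004, 0.002, -1.0]]
force: [-0.3, 1.0, 6.7]
finger_gap: 0.418
finger_force: 23.8
```

```bash
python3 g.py 0.536,0.004,0.061,66.7
```

```text
t 3.95 pos [0.5365 0.0041 0.0617] yaw 40.51 Rz [ 0.004  0.001 -1.   ] q [ 0.27  0.5  -0.46  2.    0.33  0.71 -1.25] F [-0.3  1.   6.7] gap 0.418 ff 23.8
0.536,0.004,0.061,66.7 -> [-0.007 -0.004  0.012] turn -2.619
```

send_rows --deltas '[[[0,0,0],-0.8,25],[[0,0,0],-1.6,25],[[0,0,0],-2.4,25],[[0,0,0],-2.62,25],[[0,0,0],-2.62,25]]'

```text
t: 4.58
tool_pos: [0.5363, 0.0042, 0.0617]
ee_rot: [[0.399, 0.917, 0.004], [0.917, -0.399, 0.001], [0.002, 0.003, -1.0]]
force: [-0.4, 2.0, 8.6]
finger_gap: 0.418
finger_force: 24.0
```

```bash
python3 g.py 0.536,0.004,0.061,66.7
```

```text
t 4.58 pos [0.5363 0.0042 0.0617] yaw 66.49 Rz [ 0.004  0.001 -1.   ] q [ 0.36  0.53 -0.57  1.99  0.42  0.74 -0.88] F [-0.4  2.   8.6] gap 0.418 ff 24.0
0.536,0.004,0.061,66.7 -> [-0.005 -0.003  0.012] turn -0.020999999999999998
```

send_rows --deltas '[[[0,0,0],0,60],[[0,0,0],0,60],[[0,0,0],0,60],[[0,0,-0.7],0,60],[[0,0,-1.6],0,60]]'

```text
t: 5.2
tool_pos: [0.5336, 0.003, 0.1556]
ee_rot: [[0.399, 0.917, -0.004], [0.917, -0.399, 0.0], [-0.001, -0.003, -1.0]]
force: [-0.2, -0.1, 0.4]
finger_gap: 0.708
finger_force: 0.0
```

```bash
python3 g.py 0.536,0.15,0.2,90 0.468,0.2207,0.18,105
```

```text
t 5.2 pos [0.5336 0.003  0.1556] yaw 66.49 Rz [-0.004  0.    -1.   ] q [ 0.43  0.4  -0.65  1.92  0.3   0.92 -0.77] F [-0.2 -0.1  0.4] gap 0.708 ff 0.0
0.536,0.15,0.2,90 -> [ 2.262 -0.943 -0.74 ] turn -2.351
0.468,0.2207,0.18,105 -> [ 2.89  -2.452 -0.403] turn -3.851
```

send_rows --deltas '[[[0.4,-0.3,-0.7],-0.8,60],[[1.1,-0.95,-0.7],-1.6,60],[[1.8,-1.5,-0.7],-2.4,60],[[2.4,-2.0,-0.7],-3.2,60],[[2.89,-2.45,-0.4],-3.85,60]]'

```text
t: 5.82
tool_pos: [0.4693, 0.2231, 0.1807]
ee_rot: [[-0.263, 0.965, 0.003], [0.965, 0.263, 0.001], [0.0, 0.003, -1.0]]
force: [0.5, -0.9, -0.4]
finger_gap: 0.701
finger_force: 0.0
```

```bash
python3 - <<'E'
from workcell import robot
import cv2,numpy as np
from h import *
o=[]
for n in("top","side"):
    c=robot.capture(n);np.savez(n+"2.npz",**c);a=c["pixels"][:,:,::-1]
    y,x,w=(190,150,180) if n=="top" else (100,220,140)
    o.append(cv2.resize(a[y:y+200,x:x+w],None,fx=2.5,fy=2.5,interpolation=2))
cv2.imwrite("pics/p2.png",np.hstack(o))
E
python3 g.py 0.468,0.2207,0.065,105
```

```text
t 5.92 pos [0.4659 0.225  0.1787] yaw 105.51 Rz [-0.003  0.001 -1.   ] q [ 0.17  0.4  -0.88  1.93  0.37  0.98 -0.6 ] F [-0.4  0.6 -0.3] gap 0.701 ff 0.0
0.468,0.2207,0.065,105 -> [-0.082  0.02   1.894] turn 0.051000000000000004
```

View pics/p2.png

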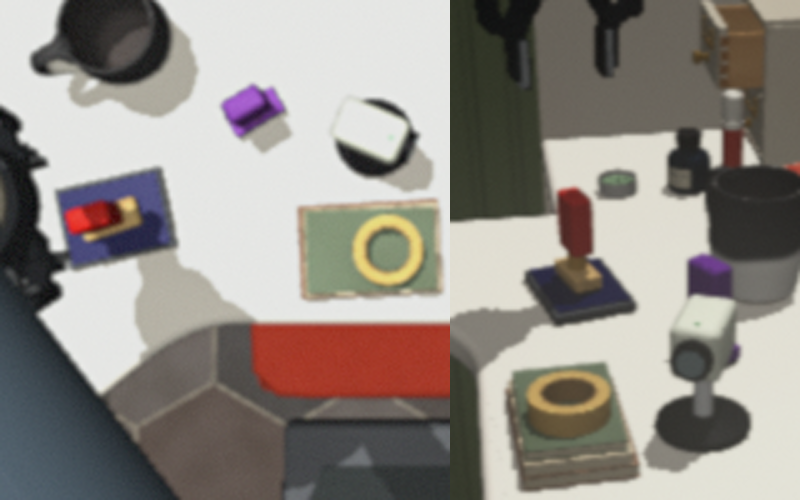

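In the top half, the head at (370,130) has turned and its long edge gives about 65.5° towards the frame. The stamp at (95,215) is undisturbed, and the gripper is above it. I'll let the arm settle before going down.

send_rows --deltas '[[[0,0,0.5],0,55],[[0,0,0.7],0,55],[[0,0,0.7],0,55],[[0,0,0.7],0,55]]'

```text
t: 6.42
tool_pos: [0.4698, 0.221, 0.1385]
ee_rot: [[-0.258, 0.966, 0.001], [0.966, 0.258, 0.0], [0.0, 0.001, -1.0]]
force: [-0.8, 0.2, 0.5]
finger_gap: 0.642
finger_force: 0.0
```

```bash
python3 g.py 0.468,0.2207,0.052,105
```

```text
t 6.42 pos [0.4698 0.221  0.1385] yaw 104.94 Rz [ 0.001  0.    -1.   ] q [ 0.14  0.45 -0.84  1.96  0.42  0.91 -0.66] F [-0.8  0.2  0.5] gap 0.642 ff 0.0
0.468,0.2207,0.052,105 -> [ 0.003 -0.032  1.441] turn -0.006
```

send_rows --deltas '[[[0,-0.03,0.5],0,55],[[0,-0.03,1.0],0,55],[[0,-0.03,1.44],0,55],[[0,-0.03,1.44],0,55],[[0,-0.03,1.44],0,40]]'

```text
t: 7.05
tool_pos: [0.4684, 0.2211, 0.0527]
ee_rot: [[-0.258, 0.966, 0.002], [0.966, 0.258, 0.001], [0.001, 0.002, -1.0]]
force: [0.2, -0.2, -0.1]
finger_gap: 0.472
finger_force: 0.0
```

send_rows --deltas '[[[0,0,0],0,10],[[0,0,0],0,10],[[0,0,0],0,10],[[0,0,0],0,10],[[0,0,0],0,10]]' --newtons 30

```text
t: 7.68
tool_pos: [0.4684, 0.221, 0.0526]
ee_rot: [[-0.258, 0.966, 0.002], [0.966, 0.258, 0.001], [-0.0, 0.002, -1.0]]
force: [-0.2, -1.6, 6.5]
finger_gap: 0.236
finger_force: 31.6
```

```bash
python3 g.py 0.468,0.2207,0.052,105
```

```text
t 7.67 pos [0.4684 0.221  0.0526] yaw 104.97 Rz [ 0.002  0.001 -1.   ] q [ 0.05  0.57 -0.74  2.03  0.56  0.75 -0.77] F [-0.2 -1.6  6.5] gap 0.236 ff 31.6
0.468,0.2207,0.052,105 -> [-0.003 -0.007  0.011] turn -0.003
```

send_rows --deltas '[[[0,0,-0.2],0,10],[[0,0,-0.6],0,10],[[0,0,-1.2],0,10],[[0,0,-1.9],0,10],[[0,0,-1.9],0,10]]'

```text
t: 8.3
tool_pos: [0.4691, 0.2219, 0.1688]
ee_rot: [[-0.258, 0.966, 0.007], [0.966, 0.258, 0.003], [0.001, 0.007, -1.0]]
force: [-0.7, -0.8, -0.9]
finger_gap: 0.226
finger_force: 30.7
```

```bash
python3 - <<'E'
from workcell import robot
from h import *
for n in("top","side"):
    c=robot.capture(n);np.savez(n+"3.npz",**c)
a=c["pixels"][:,:,::-1];cv2.imwrite("pics/p3.png",cv2.resize(a[40:240,180:380],None,fx=3,fy=3,interpolation=2))
E
python3 g.py 0.438,-0.2206,0.167,90 0.44,0.0,0.167,96
```

```text
t 8.4 pos [0.4672 0.22   0.1655] yaw 104.96 Rz [ 0.001 -0.001 -1.   ] q [ 0.17  0.41 -0.87  1.94  0.39  0.96 -0.62] F [-0.5 -0.5 -0.3] gap 0.232 ff 30.7
0.438,-0.2206,0.167,90 -> [-6.969 -2.367 -0.02 ] turn 1.496
0.44,0.0,0.167,96 -> [-3.426 -1.385 -0.022] turn 0.8960000000000001
```

View pics/p3.png

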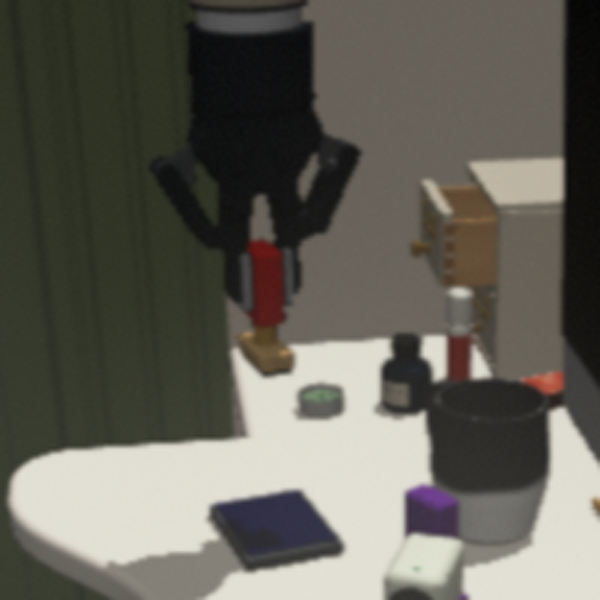

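The side view shows the stamp held upright with its block at (265,350), and the pad left empty at (280,525). Next is the carry over the books.

send_rows --deltas '[[[-0.5,-0.2,0],0.1,10],[[-1.2,-0.45,0],0.3,10],[[-1.9,-0.7,0],0.5,10],[[-2.6,-0.95,0],0.7,10],[[-3.3,-1.2,0],0.9,10]]'

```text
t: 9.02
tool_pos: [0.4476, 0.0089, 0.1641]
ee_rot: [[-0.103, 0.995, -0.003], [0.995, 0.103, 0.0], [0.0, -0.003, -1.0]]
force: [0.7, -0.6, -1.6]
finger_gap: 0.231
finger_force: 30.6
```

```bash
python3 g.py 0.438,-0.2206,0.165,90
```

```text
t 9.03 pos [0.4476 0.0089 0.1641] yaw 95.93 Rz [-0.003  0.    -1.   ] q [ 0.61  0.28 -0.84  2.09  0.27  0.88 -0.28] F [ 0.7 -0.6 -1.6] gap 0.231 ff 30.6
0.438,-0.2206,0.165,90 -> [-3.789 -0.554 -0.015] turn 0.593
```

send_rows --deltas '[[[-0.8,-0.1,0],0.1,10],[[-1.6,-0.25,0],0.3,10],[[-2.4,-0.35,0],0.5,10],[[-3.2,-0.45,0],0.6,10],[[-3.79,-0.55,0],0.6,10]]'

```text
t: 9.65
tool_pos: [0.4384, -0.221, 0.1639]
ee_rot: [[0.002, 1.0, -0.003], [1.0, -0.002, 0.001], [0.001, -0.003, -1.0]]
force: [-0.0, 1.0, -0.1]
finger_gap: 0.23
finger_force: 30.6
```

send_rows --deltas '[[[0,0,0.4],0,10],[[0,0,0.8],0,10],[[0,0,1.0],0,10],[[0,0,1.0],0,10],[[0,0,1.0],0,10]]'

```text
t: 10.28
tool_pos: [0.4404, -0.2189, 0.1058]
ee_rot: [[-0.0, 1.0, 0.001], [1.0, 0.0, -0.0], [-0.0, 0.001, -1.0]]
force: [-0.5, 0.2, -0.8]
finger_gap: 0.231
finger_force: 30.6
```

```bash
python3 - <<'E'
from workcell import robot
from h import *
o=[]
for n in("top","side"):
    c=robot.capture(n);np.savez(n+"4.npz",**c);a=c["pixels"][:,:,::-1]
    y,x=(200,270) if n=="top" else (240,180)
    o.append(cv2.resize(a[y:y+160,x:x+160 if n=="side" else x+160],None,fx=2.5,fy=2.5,interpolation=2))
cv2.imwrite("pics/p4.png",np.hstack(o))
E
python3 g.py 0.438,-0.2206,0.0566,90
```

```text
t 10.38 pos [ 0.4405 -0.2191  0.1061] yaw 89.99 Rz [ 0.001 -0.001 -1.   ] q [ 0.91  0.41 -0.66  2.06  0.36  0.78  0.04] F [ 0.4  0.5 -0.1] gap 0.232 ff 30.6
0.438,-0.2206,0.0566,90 -> [-0.024 -0.043  0.824] turn -0.001
```

View pics/p4.png

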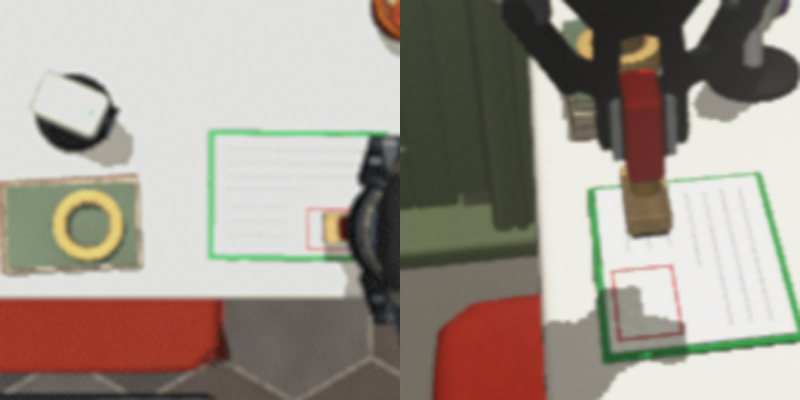

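In the top half, the stamp's block at (332,227) is over the red frame at (330,228). In the side half it is upright and square with the frame. I'll go down gently.

send_rows --deltas '[[[-0.02,-0.04,0.25],0,10],[[-0.02,-0.04,0.5],0,10],[[-0.02,-0.04,0.7],0,10],[[-0.02,-0.04,0.79],0,10],[[-0.02,-0.04,0.79],0,10]]'

```text
t: 11.0
tool_pos: [0.4374, -0.2199, 0.0574]
ee_rot: [[0.0, 1.0, -0.001], [1.0, -0.0, 0.001], [0.001, -0.001, -1.0]]
force: [-0.2, -0.1, -0.6]
finger_gap: 0.228
finger_force: 30.6
```

send_rows --deltas '[[[0,0,0],0,10],[[0,0,0],0,10],[[0,0,0],0,10]]'

```text
t: 11.38
tool_pos: [0.4377, -0.2203, 0.0582]
ee_rot: [[0.0, 1.0, 0.001], [1.0, -0.0, -0.0], [-0.0, 0.001, -1.0]]
force: [-0.1, 0.6, -0.8]
finger_gap: 0.226
finger_force: 30.6
```

```bash
python3 - <<'E'
from workcell import robot
from h import *
o=[]
for n in("top","side"):
    c=robot.capture(n);np.savez(n+"5.npz",**c);a=c["pixels"][:,:,::-1].copy()
    y,x=(250,360) if n=="top" else (300,230)
    o.append(cv2.resize(a[y:y+100,x:x+80],None,fx=5,fy=5,interpolation=2))
    # expected block lower-edge corners (z=face+3) for ideal pose
    for dz in(.019,):
        print(n,[np.round((proj(c,[.438+i*.012,-.2206+j*.024,dz])-[x,y])*5+2).tolist() for i,j in((-1,-1),(-1,1),(1,1),(1,-1))])
    print("top-edge",[np.round((proj(c,[.438+i*.012,-.2206+j*.024,.031])-[x,y])*5+2).tolist() for i,j in((-1,-1),(-1,1),(1,1),(1,-1))])
cv2.imwrite("pics/p5.png",np.hstack(o))
E
python3 g.py 0.438,-0.2206,0.0566,90
```

```text
top [[297.0, 237.0], [180.0, 237.0], [179.0, 179.0], [295.0, 179.0]]
top-edge [[303.0, 238.0], [185.0, 238.0], [184.0, 179.0], [301.0, 179.0]]
side [[205.0, 331.0], [190.0, 215.0], [275.0, 206.0], [294.0, 321.0]]
top-edge [[203.0, 296.0], [188.0, 181.0], [273.0, 172.0], [293.0, 286.0]]
t 11.47 pos [ 0.4376 -0.2203  0.0581] yaw 89.97 Rz [ 0. -0. -1.] q [ 0.87  0.48 -0.61  2.09  0.43  0.69 -0.03] F [ 0.  -0.2 -0.8] gap 0.233 ff 30.6
0.438,-0.2206,0.0566,90 -> [-0.005  0.007  0.025] turn -0.003
```

View pics/p5.png

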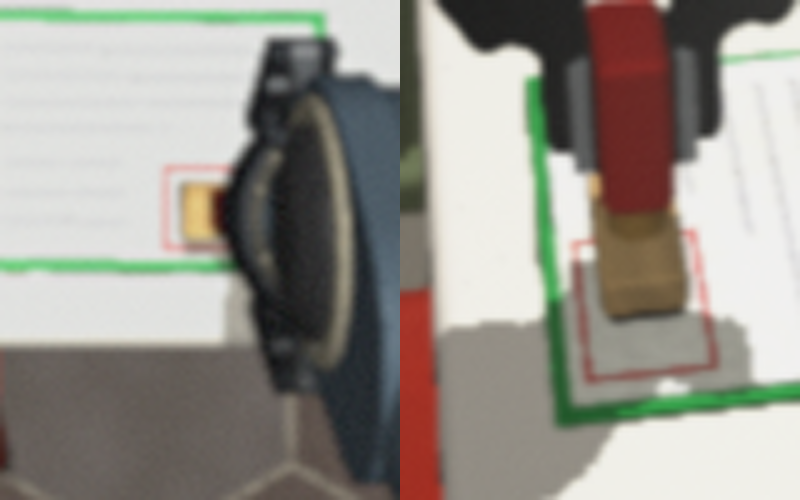

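The top half has the block at (181–, 182–243) inside the frame at (164–, 167–248). Against the projected ideal that is about 1.7 mm too far in +y and 1.6 mm too far in -x. In the side half, the block's lower edge at row 315, against 331 expected, puts the face 13–15 mm above the paper. A small trim fixes this: 3 mm down, 1.5 mm in +x and 1.7 mm in -y.

send_rows --deltas '[[[-0.03,0.02,0.02],0,10],[[-0.03,0.02,0.04],0,10],[[-0.03,0.02,0.05],0,10],[[-0.03,0.02,0.05],0,10],[[-0.03,0.02,0.05],0,10]]'

```text
t: 12.1
tool_pos: [0.4387, -0.222, 0.0549]
ee_rot: [[0.0, 1.0, 0.0], [1.0, -0.0, -0.0], [-0.0, 0.0, -1.0]]
force: [-0.5, -0.1, -1.3]
finger_gap: 0.234
finger_force: 30.6
```

send_rows --deltas '[[[0,0,0],0,10],[[0,0,0],0,10],[[0,0,0],0,10],[[0,0,0],0,10]]'

```text
t: 12.6
tool_pos: [0.4387, -0.222, 0.0549]
ee_rot: [[0.0, 1.0, 0.0], [1.0, -0.0, -0.0], [-0.0, 0.0, -1.0]]
force: [0.7, -0.2, -1.1]
finger_gap: 0.233
finger_force: 30.6
```

```bash
python3 - <<'E'
from workcell import robot
from h import *
o=[]
for n in("top","side"):
    c=robot.capture(n);a=c["pixels"][:,:,::-1].copy()
    y,x,w=(225,270,160) if n=="top" else (300,230,90)
    o.append(cv2.resize(a[y:y+100,x:x+w],None,fx=3.2 ,fy=3.2,interpolation=2))
cv2.imwrite("pics/p6.png",np.hstack(o))
E
python3 g.py
```

```text
t 12.7 pos [ 0.4388 -0.222   0.0549] yaw 89.99 Rz [ 0. -0. -1.] q [ 0.87  0.49 -0.61  2.09  0.44  0.68 -0.03] F [-0.3  0.3 -1.8] gap 0.235 ff 30.6
```

View pics/p6.png

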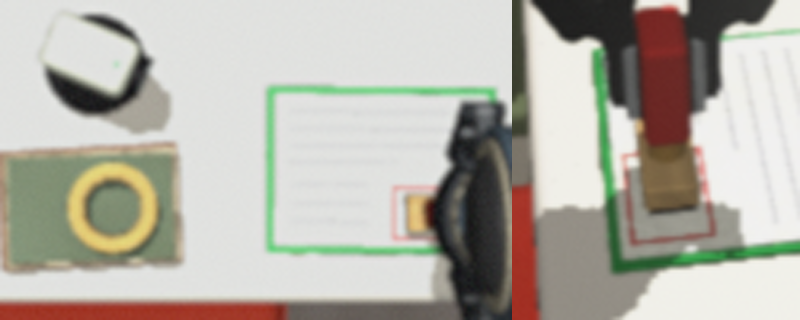

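The block sits inside the frame with even margins, starting at (407,195) against the frame's (393,186). There is still a gap above the paper. The camera head at (95,55) points towards the frame, and the books and tape have not moved.

```bash
python3 -c "
from workcell import robot
print(robot.hand_in())"
```

```text
the job is handed in; nothing more can be done
None
```

The job is handed in, with no verdict shown: the desk camera points at the red frame, and the red-handled stamp is held upright and square over its centre, about 1 cm above the paper; the books and tape looked unmoved in the last picture.

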